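# Unlock a disc case in the counter-top unlocker

## Task

A disc case that is still locked lies on the counter in front of the case unlocker's open mouth. Push it flat along the counter with the fingertips, short edge first, into the unlocker until it is fully home against the end wall under the hood, then push the thumb slide on top of the hood all the way over, away from the robot, to free the lock. Do not grip or lift anything; leave the case in the unlocker, with the slide over, and leave the other disc case, the stapler, the tape roll and the cards where they lie.

Things in the scene. Friction and masses are not known exactly. Their poses are not given: they have to be found in the camera images.
- unlocker: Grey counter-top unlocker for disc cases, fixed: two low guide rails form a channel that leads under a hood. Origin: on the counter, where the centre of a fully home case lies. z up; y along the channel, out of its mouth (to the robot's left, within 0.15 rad); x across it, away from the robot. Cases go in along -y to the end wall at y = -96 mm, sliding on the counter (no raised bed).
- mouth (a point): On the counter, mid-channel, where the straight rails begin: 40 mm from the unlocker's origin along +y. The rails are smooth (low friction), 20 mm high, inner faces 71 mm either side (channel 142 mm wide). From here outwards they flare by 0.4 rad each to an inner width of 181 mm at y = +86 mm; 200 mm over the outside of the flares.
- hood_top (a point): Centre of the hood's flat top, 46 mm above the counter, 78 mm from the unlocker's origin along -y. The hood is 176 mm wide (unlocker's x) and 88 mm deep (y); the slot under it is 20 mm high.
- case_centre (a point): Centre (7 mm above the counter) of the locked disc case: a flat plastic box 190 x 135 x 14.5 mm, 0.08 to 0.16 kg, lying loose off the mouth, 0.18 to 0.215 m from the unlocker's origin, up to 25 mm to either side of the channel's line and turned up to 0.3 rad from it. x along its 190 mm (along the channel when home; either end may lead), y along its 135 mm width, z up.
- key_slide (a joint): Travel of the thumb slide on the hood, in m: 0 to 0.006 at the start, 0.045 at its end stop. It moves along the unlocker's +x (away from the robot). About 2.5 N of friction, no spring: it stays where it is left.
- key_face (a point): Centre of the near upright face (towards the robot, unlocker's -x) of the thumb slide's black tab; moves with it. The tab is 36 mm wide (y), 14 mm thick (x), 46 to 71 mm above the counter, this point 60 mm. A foot plate 6 mm high reaches 6 mm out in front of this face. At joint value 0 the point is at x = -33, y = -78 mm in the unlocker's frame.
- waiting_case: Another disc case of the same size, 190 x 135 x 14.5 mm, to be left alone; it lies flat further to the left, far from the unlocker's mouth. Origin: centre of its underside, x along its length.
- stapler: Desk stapler 154 x 38 x 48 mm near the counter's front edge, to the right, to be left alone. Origin: centre of its underside, x along its length.
- tape_roll: Roll of tape lying flat left of the work, 96 mm across, 25 mm high, to be left alone. Origin: centre of its underside.
- cards: Banded stack of plastic cards 56 x 87 x 14 mm near the counter's front edge, before the unlocker, to be left alone. Origin: centre of its underside.
- disc_case: The same locked disc case; origin at the centre of its underside, axes as point case_centre.

How it is judged (in metres and radians):
On the way, in this order (a step that is already met when the one before it is completed fails the run):
1. the disc case is fully home in the unlocker, flat against the end wall (y of case_centre in the frame of unlocker between -0.01 and 0.004 m and x of case_centre in the frame of unlocker between -0.006 and 0.006 m and angle between the x axis of case_centre and the y axis of unlocker, either way round below 0.06 rad and height (world z) of case_centre below 0.012 m), for 0.2 s.
2. the thumb slide is pushed all the way over, with the case still home (all of step 1 and value of joint key_slide above 0.04 m), for 0.2 s.
At the end, for the whole second after the job is handed in: The disc case lies flat and at rest in the channel, its leading edge within about 5 mm of the end wall, and the thumb slide stands within 5 mm of its far end stop (all of step 2 and linear speed of disc_case below 0.02 m/s); the robot touches nothing.
It fails at once if the disc case is lifted or tipped (height (world z) of case_centre above 0.02 m or angle between case_centre's own z axis and vertical above 0.15 rad).
It fails at once if the other disc case is moved (distance of waiting_case from where it was at the start of the episode above 0.015 m).
It fails at once if the stapler is moved (distance of stapler from where it was at the start of the episode above 0.015 m).
It fails at once if the roll of tape is moved (distance of tape_roll from where it was at the start of the episode above 0.015 m).
It fails at once if the stack of cards is moved (distance of cards from where it was at the start of the episode above 0.015 m).
It also fails if it takes over 59 s, if anything falls off the work surface, if the arm or the gripper's body presses on something with over 40 N, if the wrist force passes 120 N, or if a joint passes its speed limit or range.

## Robot

A 7-joint arm with a two-finger parallel gripper is mounted at the origin on a cart in front of the work surface, level with it; the furniture and walls round the work are solid. World frame = base frame: x ahead of the robot, y to its left, z up, the work surface at z = 0. Lengths are in mm, angles in rad, forces in N, time in s.
With the tool pointing down it reaches from about 425 to 950 mm from the base axis. Payload 16.7 kg.
Tool frame: the origin (TCP) lies at the very end of the fingers, on their centre line; the grasp point (between the pads) lies 19 mm behind it (grip_point_offset is the z of the grasp point in the tool frame, in mm); z points along the fingers, y is the line along which they close (so a half turn about z gives the same grasp; the last joint's range is limited). The gripper opens to 94 mm and grips with 3 to 60 N. Pads are 16 mm wide; open, the fingers measure 119 mm over their backs; the gripper's body (75 mm by 177 mm) begins 78 mm behind the grasp point.
Start: joints at [-1.355, 0.426, 0.074, 1.606, -0.034, 1.111, -0.067], TCP at [240.816, 630.541, 205.467] pointing down, gripper open.
Joint ranges: [-2.85, 2.85], [-0.5, 2.14], [-1.23, 1.37], [0.21, 2.46], [-1.02, 4.16], [0.16, 2.05], [-2.73, 2.73]. Speed limits (rad/s): [1.89, 1.89, 2.39, 2.39, 3.01, 3.01, 3.01].

## Interface

Orientations are given as a unit quaternion [w, x, y, z].
In Python, from rig import get_obs, grab_frame, finish_job, grip_point_offset gives the robot as it stands.
- The arm moves only by the tool servo_tool, never from a script. Its argument "rows" is one flat list of numbers, 7 for each row, row after row: the shift along the tool's x, y, z in mm, then the turn, a rotation vector about the tool's x, y, z in degrees, then the gripper's target within -1 to 1 (fully open at 1, half-way at 0, shut at -1). In form: [tx, ty, tz, rx, ry, rz, claw, tx, ty, tz, rx, ry, rz, claw, ...]. A call has 1 to 8 rows; each row shifts and turns the commanded pose from where the row before left it, along the tool's axes as they then stand; what a row does not reach is not made up. A row lasts 1/10 s, in which the tool goes at most 50 mm and 8.59 degrees, less where a joint would pass 70% of its speed; a pose out of reach is approached as far as the arm can. A call with a gripper value outside its range is refused whole. The fingers move at their own pace and stop on an object; "newtons" is the grip in N (left out, the last holds). Time passes only in rows, so rows that do not move let the fingers close. It gives the time, the measured TCP pose, the force, the opening and the grip force at its end, in the units of the state.
- get_obs(): the state, without advancing time (a new reading comes with each control period).
- grab_frame(name): name is "scene" or "top"; returns a dict with "img" (384x512x3 uint8, blue, green, red), "intrinsics" (3x3 intrinsics, pixels), "R" (3x3) and "t" (3): a world point X has camera coordinates R X + t. Camera axes: x right, y down, z forward; pixel columns grow to the right and rows downward; lengths in mm; the calibration is good to about 2 mm. A picture is of the moment at which its call begins. There is no depth.
- finish_job(): hands the job in; it is judged then, once.
The state is a dict: "t": time; "joints": joint angles; "qvel": joint speeds; "effort": joint torques, N m; "tool_pos": TCP position; "eef_rot": TCP orientation; "contact_force": force on the tool from outside, world axes, zero at the start; "torque": the same for the moment, N m; "finger_gap": opening from 0.0 (shut) to 1.0 (fully open); "grip_force": force on a finger pad.
Only numpy, scipy, OpenCV 4.12 (cv2) and the standard library are available. Lean on these libraries where they do the work, as an engineer would, in place of code of your own. Each camera call takes 0.05 s, during which the arm holds its last target. There are 200 camera calls.

## Working session

There is one attempt and no reset: what is moved stays moved. The work goes in short steps, Python scripts to look and compute and a tool call to move; the robot and the scene stay as the last step left them, time stands still between calls to the robot, and variables do not carry over. Pictures are saved under pics/ and viewed, at most 10 in all, crops included, and the job is handed in when it is done.

Besides the shell and the picture viewer there is one more tool, called after "Emit:" in YAML: its name, and indented under it one key for each argument. servo_tool: Moves the arm, as the interface text tells. Its arguments: {"type":"object","properties":{"rows":{"type":"array","items":{"type":"number"}},"newtons":{"type":"number"}},"required":["rows"]}

```bash
mkdir -p pics
cat > h.py <<'E'
import numpy as np, cv2
from rig import *
def ray(f,px,z):
    K,R,t=[np.array(f[k],float) for k in("intrinsics","R","t")]; t=t.ravel()
    d=R.T@np.linalg.inv(K)@np.array([px[0],px[1],1.]); c=-R.T@t
    return c+d*(z-c[2])/d[2]
def proj(f,X):
    K,R,t=[np.array(f[k],float) for k in("intrinsics","R","t")]
    p=K@(R@np.array(X,float)+t.ravel()); return p[:2]/p[2]
E
python3 - <<'E'
from h import *
o=get_obs(); print(o["t"],o["tool_pos"],o["eef_rot"])
for n in("scene","top"):
    f=grab_frame(n); np.save(n+".npy",f,allow_pickle=True); cv2.imwrite(f"pics/{n}0.png",cv2.resize(f["img"],(800,600),interpolation=cv2.INTER_CUBIC))
    print(n,[ray(f,p,0).round() for p in((0,0),(511,0),(0,383),(511,383))])
E
```

```text
0.0 [240.68464671 630.18798056 204.79458035] [-7.56139781e-05  1.81398943e-01  9.83409402e-01 -6.05088919e-04]
scene [array([ 616., 3063.,    0.]), array([3335.,  281.,    0.]), array([-484.,  -61.,    0.]), array([ 466., -973.,    0.])]
top [array([1276.,  978.,    0.]), array([1283., -951.,    0.]), array([-52., 776.,   0.]), array([ -54., -751.,    0.])]
```

View pics/top0.png

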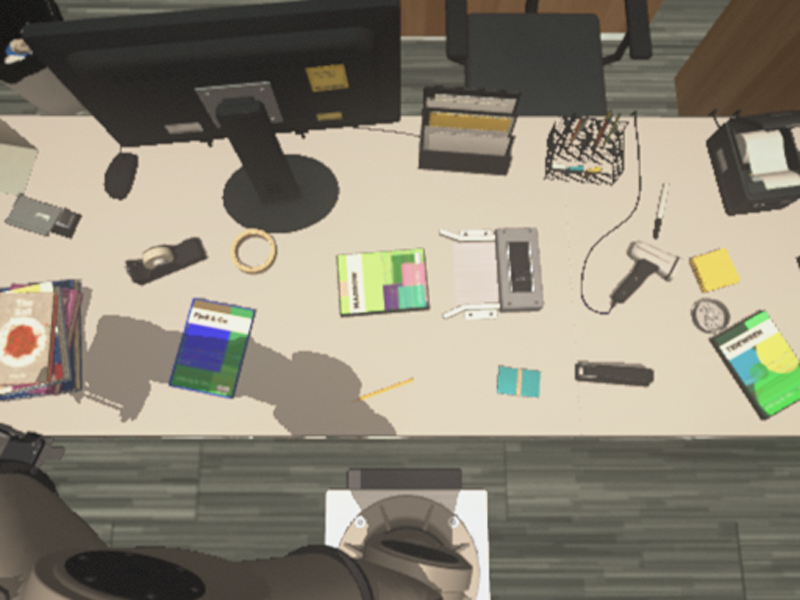

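View pics/scene0.png

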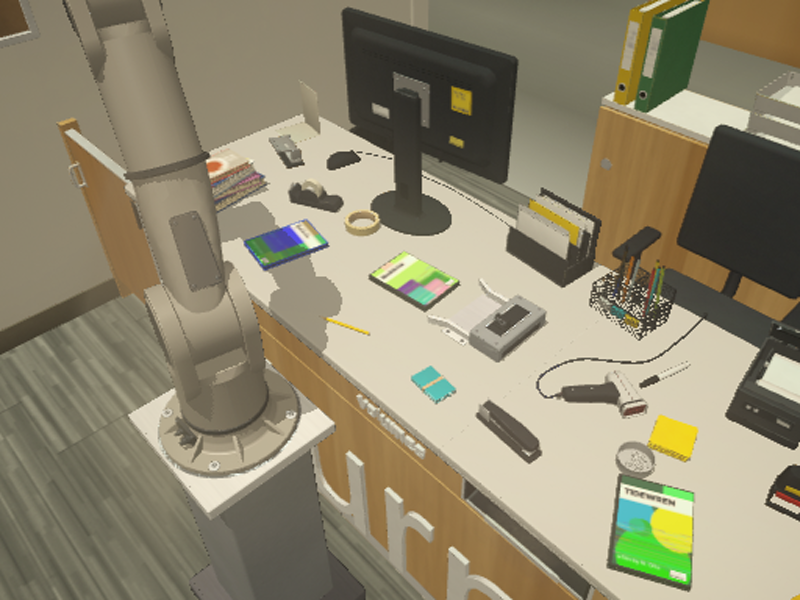

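The top view (800x600 scaling) shows the locked case at about (383,282). The unlocker hood is at (519,270), with its mouth to the left, the slide slot at (518,270), cards at (518,381), the tape roll at (254,250) and the waiting case at (213,347). I'll measure the case and hood next.

Run:
```python
from h import *
f=np.load("top.npy",allow_pickle=True).item(); im=f["img"]
hsv=cv2.cvtColor(im,cv2.COLOR_BGR2HSV)
x0,x1,y0,y1=205,360,135,215
g=im.astype(int).max(2)
# case: anything unlike the counter, left of x=278
bg=np.median(im[215:230,260:300].reshape(-1,3),0); print("bg",bg)
d=np.abs(im.astype(int)-bg).max(2)
def big(m,a,b,c,e):
    w=np.zeros(m.shape,np.uint8); w[c:e,a:b]=m[c:e,a:b]*255
    w=cv2.morphologyEx(w,cv2.MORPH_CLOSE,np.ones((7,7)))
    c=max(cv2.findContours(w,0,2)[0],key=cv2.contourArea); return cv2.minAreaRect(c)
r=big(d>45,208,277,150,210); print("case rect",r)
P=np.array([ray(f,p,12)[:2] for p in cv2.boxPoints(r)]); print(P.round(),P.mean(0), [np.linalg.norm(P[i]-P[i-1]).round() for i in range(4)])
r2=big((d>60)&(hsv[...,1]<60),316,352,140,204); print("hood",r2)
P=np.array([ray(f,p,46)[:2] for p in cv2.boxPoints(r2)]); print(P.round(),P.mean(0), [np.linalg.norm(P[i]-P[i-1]).round() for i in range(4)])
s=5; c=cv2.resize(im[y0:y1,x0:x1],None,fx=s,fy=s,interpolation=cv2.INTER_CUBIC); cv2.imwrite("pics/c1.png",c)
f=np.load("scene.npy",allow_pickle=True).item(); cv2.imwrite("pics/c2.png",cv2.resize(f["img"][150:240,225:360],None,fx=5.5,fy=5.5,interpolation=cv2.INTER_CUBIC))
```

```text
bg [192. 215. 226.]
case rect ((244.56427001953125, 180.79208374023438), (40.08466720581055, 58.21436309814453), 85.36454010009766)
[[631. 155.]
 [647. -40.]
 [509. -50.]
 [493. 141.]] [570.18792166  51.59658595] [np.float64(138.0), np.float64(196.0), np.float64(138.0), np.float64(191.0)]
hood ((331.2691345214844, 172.4475555419922), (53.8975944519043, 27.95781898498535), 86.09950256347656)
[[ 678. -183.]
 [ 684. -276.]
 [ 502. -278.]
 [ 496. -188.]] [ 589.99151606 -231.2549913 ] [np.float64(182.0), np.float64(93.0), np.float64(182.0), np.float64(90.0)]
```

View pics/c1.png

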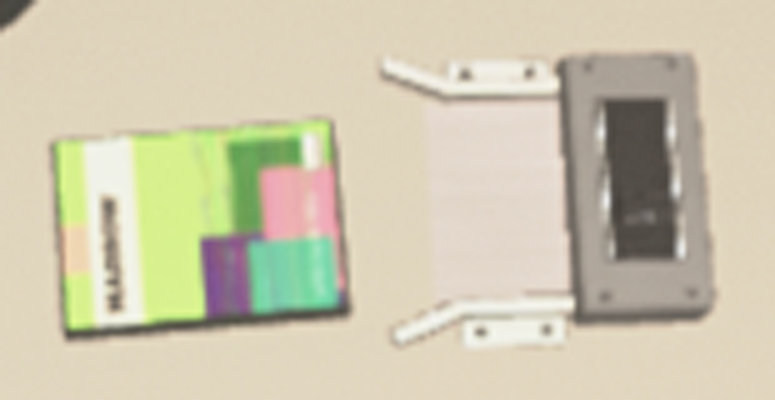

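View pics/c2.png

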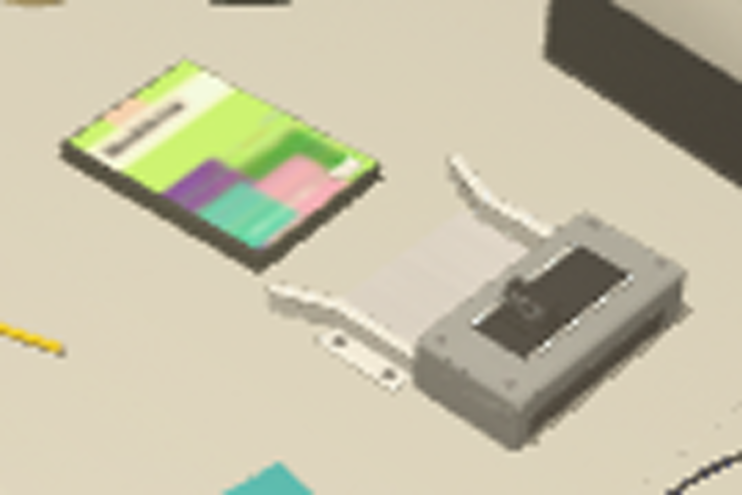

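c1 shows the case corners at crop pixels (55,142), (330,120), (350,310) and (68,335). The hood top corners are at (562,57), (690,53), (710,312) and (577,322), and the rail bends at (447,97) and (460,300). In c2 the tab stands near the front end of the dark slot. Next I'll cast these onto their planes.

Run:
```python
from h import *
f=np.load("top.npy",allow_pickle=True).item()
W=lambda L,z:np.array([ray(f,(p[0]/5+205-.4,p[1]/5+135-.4),z)[:2] for p in L])
H=W([(562,57),(690,53),(710,312),(577,322)],46); print("hood",H.round(),H.mean(0))
L=[np.linalg.norm(H[i]-H[i-1]).round() for i in range(4)];print(L)
R=W([(447,97),(560,97),(460,300),(573,300)],20); print("rails",R.round())
S=W([(604,98),(665,96),(677,257),(615,260)],46);print("slot",S.round(),S.mean(0))
C=W([(55,142),(330,120),(350,310),(68,335)],14.5);print("case",C.round(),C.mean(0))
a=lambda v:np.arctan2(v[1],v[0])
# unlocker x axis direction angle estimates
for v in(H[0]-H[3],H[1]-H[2],S[0]-S[3],S[1]-S[2],R[0]-R[2],R[1]-R[3]):print("x ang",a(v).round(3))
for v in(H[0]-H[1],H[3]-H[2],R[0]-R[1],R[2]-R[3]):print("y ang-90",(a(v)-np.pi/2).round(3))
print("case ang-90",(a(C[0]-C[1])-np.pi/2).round(3),(a(C[3]-C[2])-np.pi/2).round(3))
# slot and tab from the scene view
g=np.load("scene.npy",allow_pickle=True).item()
s=lambda p,z:ray(g,(p[0]/5.5+225-.41,p[1]/5.5+150-.41),z).round()[:2]
print("scene hood",[s(p,46) for p in((585,215),(687,270),(520,402),(415,350))])
print("scene tab top",s((515,280),71),"case",np.mean([s(p,14.5) for p in((185,62),(380,168),(258,258),(63,145))],0))
```

```text
hood [[ 680. -188.]
 [ 682. -273.]
 [ 507. -277.]
 [ 500. -191.]] [ 592.11226508 -232.2596148 ]
[np.float64(180.0), np.float64(85.0), np.float64(176.0), np.float64(86.0)]
rails [[ 661. -114.]
 [ 661. -190.]
 [ 520. -119.]
 [ 521. -194.]]
slot [[ 651. -215.]
 [ 652. -255.]
 [ 543. -257.]
 [ 541. -217.]] [ 596.82923739 -236.08686082]
case [[630. 149.]
 [646. -35.]
 [515. -48.]
 [498. 137.]] [572.33441059  50.92922352]
x ang 0.019
x ang 0.023
x ang 0.025
x ang 0.024
x ang 0.04
x ang 0.026
y ang-90 0.034
y ang-90 0.077
y ang-90 0.001
y ang-90 0.001
case ang-90 0.085 0.091
scene hood [array([ 680., -195.]), array([ 685., -277.]), array([ 514., -281.]), array([ 502., -204.])]
scene tab top [ 575. -222.] case [573.25  49.75]
```

Emit:
servo_tool:
  rows: [0, 0, 0, 0, 0, 8, 1, 0, 0, 0, 0, 0, 8, 1, 0, 0, 0, 0, 0, 8, 1, 0, 0, 0, 0, 0, 8, 1, 0, 0, 0, 0, 0, 8, 1, 0, 0, 0, 0, 0, 8, 1, 0, 0, 0, 0, 0, 8, 1, 0, 0, 0, 0, 0, 8, 1]

```text
t: 0.9
tool_pos: [240.7, 630.3, 205.1]
eef_rot: [0.0, 0.677, 0.736, -0.0]
contact_force: [-0.3, -0.5, -0.2]
finger_gap: 1.0
grip_force: 0.0
```

```bash
cat >> h.py <<'E'
from scipy.spatial.transform import Rotation as Ro
def go(X):
    o=get_obs(); q=np.array(o["eef_rot"]); r=Ro.from_quat(q[[1,2,3,0]]); M=r.as_matrix()
    print("t",round(o["t"],2),"pos",np.round(o["tool_pos"],1),"y-ang deg",np.degrees(np.arctan2(M[1,1],M[0,1])).round(2),"z",M[:,2].round(3),"F",np.round(o["contact_force"],1),"gap",round(o["finger_gap"],2))
    print("tool shift",np.round(M.T@(np.array(X)-o["tool_pos"]),1))
E
python3 -c "
from h import *
go([561,178,120])"
```

```text
t 0.9 pos [240.7 630.3 205.1] y-ang deg 4.77 z [-0.    -0.001 -1.   ] F [-0.3 -0.5 -0.2] gap 1.0
tool shift [-477.3  281.6   85.3]
```

Emit:
servo_tool:
  rows: [-30, 17.6, 5.3, 0, 0, 0, 1, -30, 17.6, 5.3, 0, 0, 0, 1, -30, 17.6, 5.3, 0, 0, 0, 1, -30, 17.6, 5.3, 0, 0, 0, 1, -30, 17.6, 5.3, 0, 0, 0, 1, -30, 17.6, 5.3, 0, 0, 0, 1, -30, 17.6, 5.3, 0, 0, 0, 1, -30, 17.6, 5.3, 0, 0, 0, 1]

```text
t: 1.7
tool_pos: [402.9, 402.6, 162.7]
eef_rot: [-0.0, 0.675, 0.738, -0.0]
contact_force: [1.1, -0.3, -0.1]
finger_gap: 1.003
grip_force: 0.0
```

Emit:
servo_tool:
  rows: [-30, 17.6, 5.3, 0, 0, 0, 1, -30, 17.6, 5.3, 0, 0, 0, 1, -30, 17.6, 5.3, 0, 0, 0, 1, -30, 17.6, 5.3, 0, 0, 0, 1, -30, 17.6, 5.3, 0, 0, 0, 1, -30, 17.6, 5.3, 0, 0, 0, 1, -30, 17.6, 5.3, 0, 0, 0, 1, -20, 17.6, 5.3, 0, 0, 0, 1]

```text
t: 2.5
tool_pos: [563.7, 185.0, 120.4]
eef_rot: [0.0, 0.676, 0.737, -0.0]
contact_force: [-0.4, -0.0, -0.4]
finger_gap: 1.001
grip_force: 0.0
```

Emit:
servo_tool:
  rows: [0, 0, 0, 0, 0, 0, 1, 0, 0, 0, 0, 0, 0, 1]

```text
t: 2.7
tool_pos: [562.9, 187.1, 120.3]
eef_rot: [-0.0, 0.675, 0.737, -0.0]
contact_force: [1.3, 0.1, 0.3]
finger_gap: 1.003
grip_force: 0.0
```

```bash
python3 -c "
from h import *
go([561,176,5])
f=grab_frame('scene'); cv2.imwrite('pics/s2.png',cv2.resize(f['img'],(800,600)))"
```

```text
t 2.7 pos [562.9 187.1 120.3] y-ang deg 5.03 z [-0.001 -0.    -1.   ] F [1.3 0.1 0.3] gap 1.0
tool shift [-10.8  -2.7 115.3]
```

View pics/s2.png

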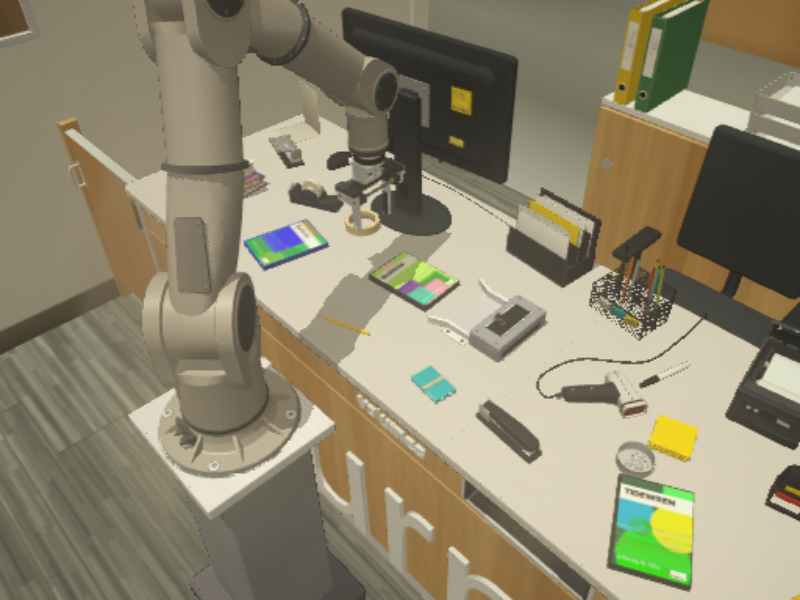

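The gripper hangs at (370,190) px, just behind the case at (415,278), with nothing below it. Descending.

Emit:
servo_tool:
  rows: [0, -2, 30, 0, 0, 0, 1, 0, 0, 30, 0, 0, 0, 1, 0, 0, 25, 0, 0, 0, 1, 0, 0, 15, 0, 0, 0, 1, 0, 0, 10, 0, 0, 0, 1, 0, 0, 5, 0, 0, 0, 1, 0, 0, 0, 0, 0, 0, 1]

```text
t: 3.45
tool_pos: [561.1, 187.5, 5.8]
eef_rot: [-0.0, 0.675, 0.738, 0.0]
contact_force: [-0.0, -0.6, -0.2]
finger_gap: 1.001
grip_force: 0.0
```

Emit:
servo_tool:
  rows: [-8, 0, 0, 0, 0, 0, 1, -6, 0, 0, 0, 0, 0, 1, -4, 0, 0, 0, 0, 0, 1, -4, 0, 0, 0, 0, 0, 1, -4, 0, 0, 0, 0, 0, 1, 0, 0, 0, 0, 0, 1]

```text
invalid input
```

```bash
python3 -c "
from h import *
go([563,152,5])
f=grab_frame('top'); cv2.imwrite('pics/t3.png',cv2.resize(f['img'][125:235,170:350],None,fx=4.4,fy=4.4,interpolation=2))"
```

```text
t 3.45 pos [561.1 187.5   5.8] y-ang deg 5.11 z [-0.  0. -1.] F [-0.  -0.6 -0.2] gap 1.0
tool shift [-35.5  -1.2   0.8]
```

View pics/t3.png

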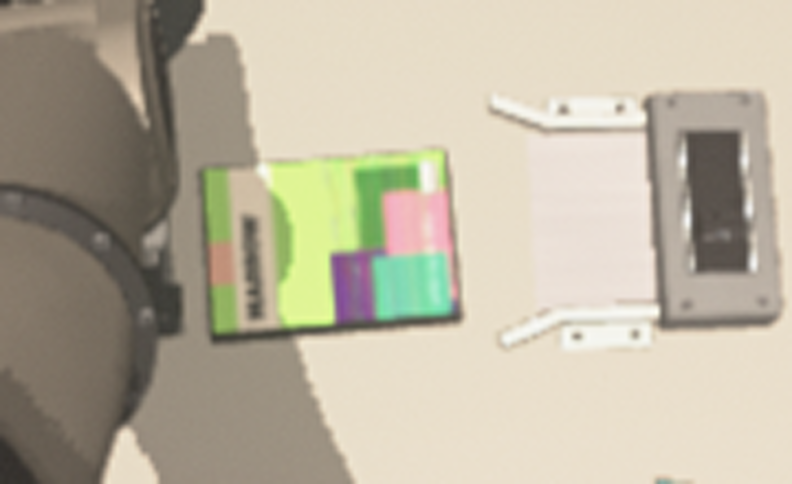

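The near finger's pad side is at about (180,310), roughly 20 mm behind the case's back edge at (207,250). The case hasn't moved. The last call was refused, so I'll resend it.

Emit:
servo_tool:
  rows: [-8, 0, 0, 0, 0, 0, 1, -5, 0, 0, 0, 0, 0, 1, -4, 0, 0, 0, 0, 0, 1, -4, 0, 0, 0, 0, 0, 1, -4, 0, 0, 0, 0, 0, 1]

```text
t: 4.0
tool_pos: [563.3, 161.9, 5.8]
eef_rot: [-0.0, 0.675, 0.738, 0.0]
contact_force: [-0.2, 0.5, -0.2]
finger_gap: 0.996
grip_force: 0.0
```

Emit:
servo_tool:
  rows: [-3, 0, 0, 0, 0, 0, 1, -3, 0, 0, 0, 0, 0, 1, -3, 0, 0, 0, 0, 0, 1, -3, 0, 0, 0, 0, 0, 1]

```text
t: 4.4
tool_pos: [564.3, 150.3, 5.6]
eef_rot: [-0.0, 0.675, 0.738, -0.0]
contact_force: [0.6, 0.1, 0.3]
finger_gap: 1.0
grip_force: 0.4
```

Emit:
servo_tool:
  rows: [-6, 1, 0, 0, 0, 0.4, 1, -8, 1.2, 0, 0, 0, 0.5, 1, -8, 1.2, 0, 0, 0, 0.5, 1, -8, 1.2, 0, 0, 0, 0.5, 1, -8, 1.2, 0, 0, 0, 0.5, 1, -8, 1.2, 0, 0, 0, 0.5, 1, -6, 1.2, 0, 0, 0, 0.4, 1, -4, 0.5, 0, 0, 0, 0.3, 1]

```text
t: 5.2
tool_pos: [576.7, 94.3, 5.7]
eef_rot: [0.0, 0.698, 0.716, -0.0]
contact_force: [0.6, 1.6, -0.2]
finger_gap: 1.002
grip_force: 0.6
```

Run:
```python
from h import *
go([588.5,-53,5])
f=grab_frame('top'); cv2.imwrite('pics/t4.png',cv2.resize(f['img'][125:235,170:350],None,fx=4.4,fy=4.4,interpolation=2))
```

```text
t 5.2 pos [576.7  94.3   5.7] y-ang deg 1.44 z [ 0. -0. -1.] F [ 0.6  1.6 -0.2] gap 1.0
tool shift [-147.6    8.1    0.7]
```

View pics/t4.png

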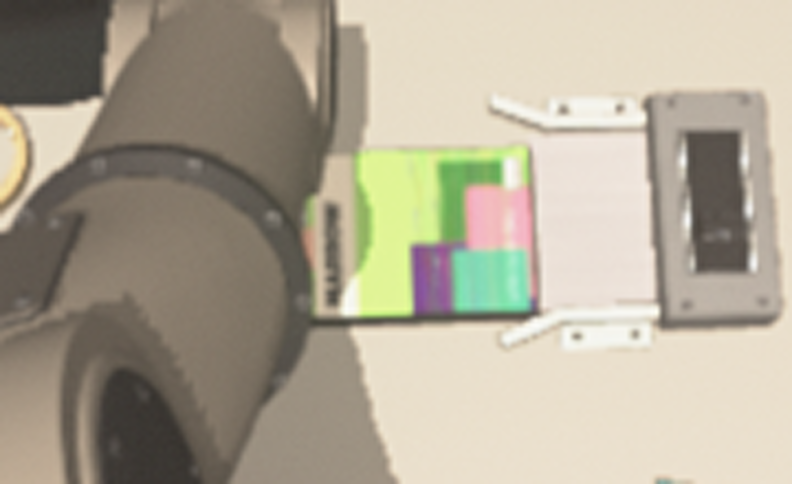

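The case is square now: its front edge runs from (530,147) to (537,313), at the flare, and sits about 8 mm toward the robot. I'll shift it across while continuing to push.

Emit:
servo_tool:
  rows: [-4, 1, 0, 0, 0, 0, 1, -6, 1.5, 0, 0, 0, 0, 1, -6, 1.5, 0, 0, 0, 0, 1, -6, 1.5, 0, 0, 0, 0, 1, -6, 1.5, 0, 0, 0, 0, 1, -6, 1, 0, 0, 0, 0, 1, -6, 0, 0, 0, 0, 0, 1, -6, 0, 0, 0, 0, 0, 1]

```text
t: 6.05
tool_pos: [585.6, 48.7, 5.7]
eef_rot: [-0.0, 0.698, 0.716, -0.0]
contact_force: [-0.4, 1.6, 0.4]
finger_gap: 1.001
grip_force: 0.7
```

Emit:
servo_tool:
  rows: [-6, 0, 0, 0, 0, 0, 1, -6, 0, 0, 0, 0, 0, 1, -6, 0, 0, 0, 0, 0, 1, -6, 0, 0, 0, 0, 0, 1, -6, 0, 0, 0, 0, 0, 1, -6, 0, 0, 0, 0, 0, 1]

```text
t: 6.65
tool_pos: [586.6, 12.7, 5.6]
eef_rot: [-0.0, 0.698, 0.716, -0.0]
contact_force: [0.2, 0.2, 0.3]
finger_gap: 1.004
grip_force: 0.5
```

Run:
```python
from h import *
go([588.5,-53,5])
f=grab_frame('top'); cv2.imwrite('pics/t5.png',cv2.resize(f['img'][125:235,170:350],None,fx=4.4,fy=4.4,interpolation=2))
```

```text
t 6.65 pos [586.6  12.7   5.6] y-ang deg 1.5 z [-0. -0. -1.] F [0.2 0.2 0.3] gap 1.0
tool shift [-65.7   0.2   0.6]
```

View pics/t5.png

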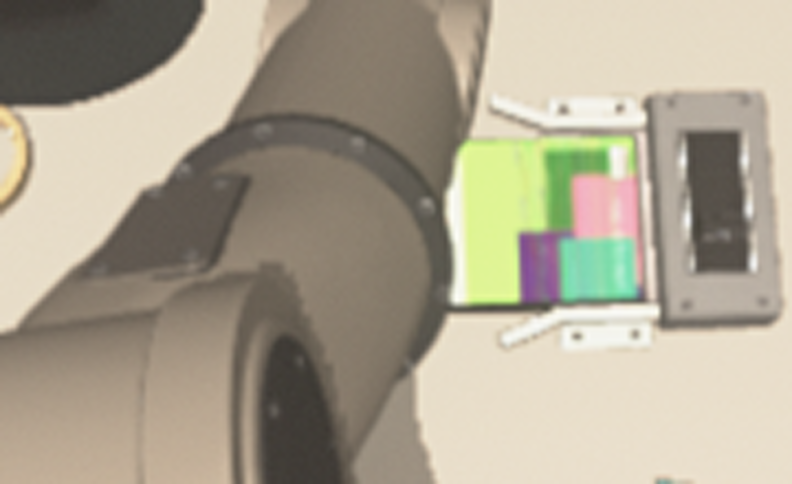

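The case is straight between the rails, its front edge at (640,220) just before the hood. I'll push on and slow down near the end.

Emit:
servo_tool:
  rows: [-7, 0, 0, 0, 0, 0, 1, -7, 0, 0, 0, 0, 0, 1, -7, 0, 0, 0, 0, 0, 1, -7, 0, 0, 0, 0, 0, 1, -7, 0, 0, 0, 0, 0, 1, -7, 0, 0, 0, 0, 0, 1, -5, 0, 0, 0, 0, 0, 1, -4, 0, 0, 0, 0, 0, 1]

```text
t: 7.5
tool_pos: [588.0, -38.3, 5.7]
eef_rot: [0.0, 0.698, 0.716, -0.0]
contact_force: [-0.2, 1.1, -0.7]
finger_gap: 1.0
grip_force: 0.5
```

Emit:
servo_tool:
  rows: [-3, 0, 0, 0, 0, 0, 1, -2, 0, 0, 0, 0, 0, 1, -2, 0, 0, 0, 0, 0, 1]

```text
t: 7.8
tool_pos: [588.2, -44.6, 5.7]
eef_rot: [-0.0, 0.698, 0.716, 0.0]
contact_force: [0.4, 1.1, -0.0]
finger_gap: 0.997
grip_force: 0.5
```

Emit:
servo_tool:
  rows: [-2, 0, 0, 0, 0, 0, 1, -2, 0, 0, 0, 0, 0, 1]

```text
t: 8.0
tool_pos: [588.3, -48.7, 5.7]
eef_rot: [-0.0, 0.698, 0.716, 0.0]
contact_force: [-0.3, 0.9, 0.2]
finger_gap: 1.003
grip_force: 0.5
```

Emit:
servo_tool:
  rows: [-2, 0, 0, 0, 0, 0, 1, -2, 0, 0, 0, 0, 0, 1]

```text
t: 8.2
tool_pos: [588.4, -52.8, 5.7]
eef_rot: [-0.0, 0.698, 0.716, -0.0]
contact_force: [-1.0, 1.3, 0.6]
finger_gap: 0.999
grip_force: 0.5
```

Emit:
servo_tool:
  rows: [-1.5, 0, 0, 0, 0, 0, 1, -1.5, 0, 0, 0, 0, 0, 1]

```text
t: 8.4
tool_pos: [588.4, -55.4, 5.7]
eef_rot: [-0.0, 0.698, 0.716, 0.0]
contact_force: [-1.4, 8.8, 2.1]
finger_gap: 1.001
grip_force: 4.6
```

Emit:
servo_tool:
  rows: [-1, 0, 0, 0, 0, 0, 1, -1, 0, 0, 0, 0, 0, 1]

```text
t: 8.6
tool_pos: [588.4, -55.5, 5.7]
eef_rot: [-0.001, 0.697, 0.717, 0.001]
contact_force: [-1.5, 15.5, 4.6]
finger_gap: 0.998
grip_force: 7.5
```

The fingers stopped at the end wall with 15 N. Backing off, rising and shutting the fingers.

Emit:
servo_tool:
  rows: [5, 0, 0, 0, 0, 0, 1, 10, 0, 0, 0, 0, 0, 1, 15, 0, 0, 0, 0, 0, 1, 0, 0, -30, 0, 0, 0, -1, 0, 0, -35, 0, 0, 0, -1, 0, 0, -40, 0, 0, 0, -1, 0, 0, 0, 0, 0, 0, -1, 0, 0, 0, 0, 0, 0, -1]

```text
t: 9.4
tool_pos: [588.1, -26.5, 111.3]
eef_rot: [0.0, 0.697, 0.717, 0.001]
contact_force: [0.4, 0.3, -0.8]
finger_gap: 0.613
grip_force: 0.0
```

Run:
```python
from h import *
go([522,-235,110])
```

```text
t 9.4 pos [588.1 -26.5 111.3] y-ang deg 1.55 z [ 0.002  0.001 -1.   ] F [ 0.4  0.3 -0.8] gap 0.61
tool shift [-206.6  -71.7    1.1]
```

Emit:
servo_tool:
  rows: [-20, -9, 0, 0, 0, 0, -1, -26, -9, 0, 0, 0, 0, -1, -28, -9, 0, 0, 0, 0, -1, -28, -9, 0, 0, 0, 0, -1, -28, -9, 0, 0, 0, 0, -1, -28, -9, 0, 0, 0, 0, -1, -28, -9, 0, 0, 0, 0, -1, -20, -9, 0, 0, 0, 0, -1]

```text
t: 10.2
tool_pos: [519.9, -236.6, 109.3]
eef_rot: [-0.001, 0.698, 0.716, -0.001]
contact_force: [-0.5, 0.4, -0.4]
finger_gap: 0.007
grip_force: 0.0
```

Emit:
servo_tool:
  rows: [0, 0, 0, 0, 0, 0, -1, 0, 0, 0, 0, 0, 0, -1, 0, 0, 0, 0, 0, 0, -1, 0, 0, 0, 0, 0, 0, -1]

```text
t: 10.6
tool_pos: [521.5, -234.3, 110.3]
eef_rot: [-0.0, 0.697, 0.717, -0.0]
contact_force: [-0.3, 0.3, -0.2]
finger_gap: 0.004
grip_force: 0.0
```

Run:
```python
from h import *
go([522,-235,58])
f=grab_frame('scene'); cv2.imwrite('pics/s6.png',cv2.resize(f['img'][130:240,225:375],None,fx=5,fy=5,interpolation=2))
```

```text
t 10.6 pos [ 521.5 -234.3  110.3] y-ang deg 1.59 z [-0.001  0.    -1.   ] F [-0.3  0.3 -0.2] gap 0.0
tool shift [-0.7  0.5 52.3]
```

View pics/s6.png

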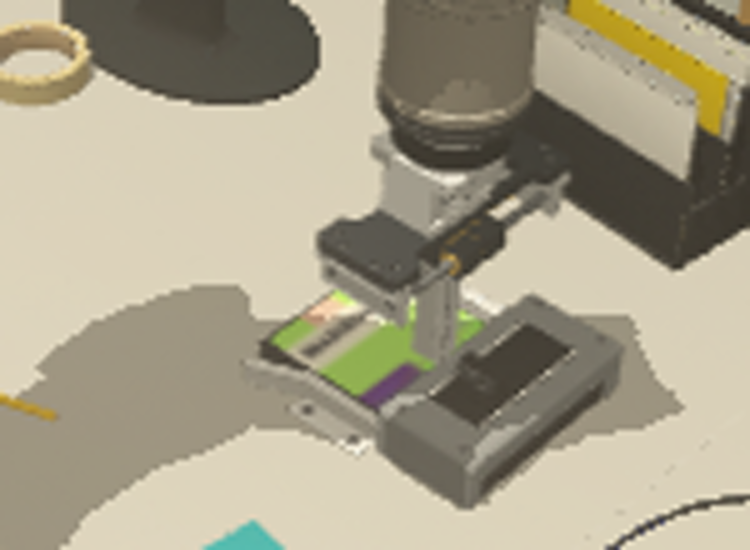

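The case is in the channel under the hood. The shut fingers are at (437,330), above and in front of the tab at (480,375). Lowering to z = 58, then pushing away from the robot.

Emit:
servo_tool:
  rows: [0, 0, 15, 0, 0, 0, -1, 0, 0, 15, 0, 0, 0, -1, 0, 0, 12, 0, 0, 0, -1, 0, 0, 8, 0, 0, 0, -1, 0, 0, 2, 0, 0, 0, -1, 0, 0, 0, 0, 0, 0, -1]

```text
t: 11.25
tool_pos: [520.9, -235.7, 58.3]
eef_rot: [-0.0, 0.698, 0.716, -0.0]
contact_force: [0.3, 0.3, 0.4]
finger_gap: 0.007
grip_force: 0.0
```

Emit:
servo_tool:
  rows: [0, 5, 0, 0, 0, 0, -1, 0, 6, 0, 0, 0, 0, -1, 0, 6, 0, 0, 0, 0, -1, 0, 6, 0, 0, 0, 0, -1, 0, 5, 0, 0, 0, 0, -1, 0, 5, 0, 0, 0, 0, -1, 0, 5, 0, 0, 0, 0, -1]

```text
t: 11.95
tool_pos: [559.1, -234.5, 58.6]
eef_rot: [-0.0, 0.698, 0.716, -0.0]
contact_force: [-2.6, 0.5, 1.0]
finger_gap: 0.003
grip_force: 1.4
```

Emit:
servo_tool:
  rows: [0, 5, 0, 0, 0, 0, -1, 0, 5, 0, 0, 0, 0, -1, 0, 4, 0, 0, 0, 0, -1]

```text
t: 12.25
tool_pos: [573.3, -234.1, 58.6]
eef_rot: [-0.0, 0.698, 0.716, -0.0]
contact_force: [-3.2, 0.7, 0.5]
finger_gap: 0.006
grip_force: 1.4
```

Emit:
servo_tool:
  rows: [0, 3, 0, 0, 0, 0, -1, 0, 3, 0, 0, 0, 0, -1, 0, 3, 0, 0, 0, 0, -1]

```text
t: 12.55
tool_pos: [582.2, -233.9, 58.6]
eef_rot: [-0.0, 0.698, 0.716, -0.0]
contact_force: [-3.0, 0.9, 0.9]
finger_gap: 0.007
grip_force: 1.3
```

Emit:
servo_tool:
  rows: [0, 3, 0, 0, 0, 0, -1, 0, 2, 0, 0, 0, 0, -1]

```text
t: 12.75
tool_pos: [587.3, -233.7, 58.6]
eef_rot: [-0.0, 0.698, 0.716, -0.0]
contact_force: [-3.2, 2.1, 0.4]
finger_gap: 0.004
grip_force: 1.3
```

Emit:
servo_tool:
  rows: [0, 2, 0, 0, 0, 0, -1, 0, 2, 0, 0, 0, 0, -1]

```text
t: 12.95
tool_pos: [591.2, -233.6, 58.6]
eef_rot: [-0.0, 0.698, 0.716, -0.0]
contact_force: [-2.5, 1.3, -0.5]
finger_gap: 0.008
grip_force: 1.3
```

Emit:
servo_tool:
  rows: [0, 1.5, 0, 0, 0, 0, -1, 0, 1.5, 0, 0, 0, 0, -1]

```text
t: 13.15
tool_pos: [594.1, -233.6, 58.7]
eef_rot: [-0.0, 0.698, 0.716, -0.0]
contact_force: [-2.5, 1.0, -1.0]
finger_gap: 0.008
grip_force: 1.3
```

Emit:
servo_tool:
  rows: [0, 1.5, 0, 0, 0, 0, -1, 0, 1.5, 0, 0, 0, 0, -1]

```text
t: 13.35
tool_pos: [597.1, -233.6, 58.7]
eef_rot: [-0.0, 0.698, 0.716, -0.0]
contact_force: [-1.8, 1.5, -0.5]
finger_gap: 0.004
grip_force: 1.3
```

Emit:
servo_tool:
  rows: [0, 1, 0, 0, 0, 0, -1, 0, 1, 0, 0, 0, 0, -1]

```text
t: 13.55
tool_pos: [598.6, -233.5, 58.6]
eef_rot: [-0.0, 0.698, 0.716, -0.0]
contact_force: [-9.2, 2.2, 5.8]
finger_gap: 0.005
grip_force: 4.5
```

Emit:
servo_tool:
  rows: [0, 1, 0, 0, 0, 0, -1, 0, 0.5, 0, 0, 0, 0, -1]

```text
t: 13.75
tool_pos: [598.7, -233.5, 58.6]
eef_rot: [-0.001, 0.698, 0.716, -0.001]
contact_force: [-15.8, 3.5, 11.3]
finger_gap: 0.002
grip_force: 7.7
```

The slide is at its end stop: the force rose to 16 N and the tool stopped advancing. I'll back off, rise and move clear so the camera can check the result.

Emit:
servo_tool:
  rows: [0, -3, 0, 0, 0, 0, -1, 0, -10, 0, 0, 0, 0, -1, 0, -12, 0, 0, 0, 0, -1, 0, 0, -25, 0, 0, 0, -1, 0, 0, -35, 0, 0, 0, -1, 0, 0, -35, 0, 0, 0, -1, 0, 0, -35, 0, 0, 0, -1, 0, 0, -10, 0, 0, 0, -1]

```text
t: 14.55
tool_pos: [576.2, -235.1, 202.5]
eef_rot: [0.002, 0.698, 0.716, 0.001]
contact_force: [0.9, -0.5, -0.4]
finger_gap: 0.007
grip_force: 0.0
```

Emit:
servo_tool:
  rows: [20, 0, 0, 0, 0, 0, -1, 40, 0, 0, 0, 0, 0, -1, 45, 0, 0, 0, 0, 0, -1, 45, 0, 0, 0, 0, 0, -1, 45, 0, 0, 0, 0, 0, -1, 45, 0, 0, 0, 0, 0, -1, 45, 0, 0, 0, 0, 0, -1, 45, 0, 0, 0, 0, 0, -1]

```text
t: 15.35
tool_pos: [566.1, 97.2, 198.4]
eef_rot: [-0.0, 0.698, 0.716, 0.0]
contact_force: [1.4, -0.6, 1.2]
finger_gap: 0.006
grip_force: 0.0
```

Emit:
servo_tool:
  rows: [45, 0, 0, 0, 0, 0, -1, 45, 0, 0, 0, 0, 0, -1, 30, 0, 0, 0, 0, 0, -1, 10, 0, 0, 0, 0, 0, -1, 0, 0, 0, 0, 0, 0, -1, 0, 0, 0, 0, 0, 0, -1]

```text
t: 15.95
tool_pos: [563.6, 224.0, 198.4]
eef_rot: [0.0, 0.698, 0.716, -0.0]
contact_force: [0.3, 0.4, -0.2]
finger_gap: 0.005
grip_force: 0.0
```

Run:
```python
from h import *
go([0,0,0])
f=grab_frame('top'); a=cv2.resize(f['img'][125:215,260:360],None,fx=6,fy=6,interpolation=2)[:, :600]
for n,u in(("end wall/home back edge",(0,95)),):
    c,s=np.cos(.024),np.sin(.024); P=[(591+c*x-s*u[1],-156+s*x+c*u[1],14.5) for x in(-67,67)]
    print(n,[((proj(f,p)-[260,125])*6).round() for p in P])
cv2.imwrite('pics/t7.png',a)
```

```text
t 15.95 pos [563.6 224.  198.4] y-ang deg 1.42 z [-0.    -0.001 -1.   ] F [ 0.3  0.4 -0.2] gap 0.0
tool shift [-209.9 -568.9  198.7]
end wall/home back edge [array([115., 418.]), array([106., 185.])]
```

View pics/t7.png

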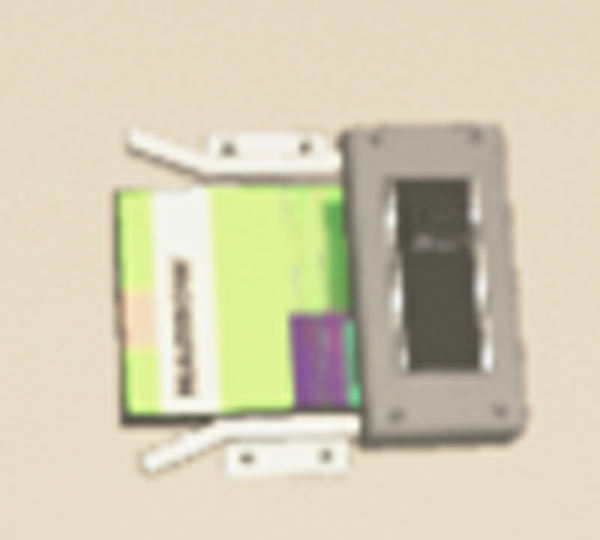

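The back edge, from (117,190) to (123,420), is at the fully home position, square in the channel, and the tab has moved to the far end of the slot at (435,242). The robot is clear, so I'm handing the job in.

```bash
python3 -c "
from rig import *
print(finish_job())"
```

```text
the job is handed in; nothing more can be done
None
```

The job is handed in: the case is pushed home against the end wall and the thumb slide is over at its far stop (both by contact force and a last picture), with the arm clear; the hand-in returned no verdict.

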